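# Lock the pliers on the square silver bar

### The arm

A 7-joint arm with a two-finger parallel gripper is mounted at the origin on the work surface. World frame = base frame: x ahead of the robot, y to its left, z up, the work surface at z = 0. Lengths are in m, angles in rad, forces in N, time in s.
With the tool pointing down it reaches from about 0.4 to 0.85 m from the base axis. Payload 10.4 kg.
Tool frame: the origin (TCP) lies midway between the tips of the shut fingers; the grasp point (between the pads) lies 19 mm behind it (r.grasp_offset is the distance from the TCP to the grasp point, in m); z points along the fingers, y is the line along which they close (so a half turn about z gives the same grasp; the last joint's range is limited). The gripper opens to 87 mm and grips with 3 to 60 N. Pads are 19 mm wide; open, the fingers measure 117 mm over their backs; the gripper's body (75 mm by 190 mm) begins 51 mm behind the grasp point.
Start: joints at [1.319, 0.332, -0.065, 1.46, 0.022, 1.35, -0.088], TCP at [0.142, -0.609, 0.223] pointing down, gripper open.
Joint ranges: [-2.6, 2.6], [-0.5, 2.12], [-1.47, 1.34], [0.16, 2.42], [-1.27, 4.41], [0.06, 2.06], [-2.6, 2.6]. Speed limits (rad/s): [2.22, 2.22, 2.79, 2.79, 3.14, 3.14, 3.14].

### API

Orientations are given as a unit quaternion [x, y, z, w].
In Python, from bench import r gives the robot as it stands.
- The arm moves only by the tool drive_tool, never from a script. Its argument "moves" is a list that holds one entry, the list of rows, each a list of 7 numbers: the shift along the tool's x, y, z in m, then the turn, a rotation vector about the tool's x, y, z in rad, then the opening, from 0 (shut) to 1 (fully open). In form: [[[tx, ty, tz, ax, ay, az, jaw], ...]]. A call has 1 to 10 rows; each row shifts and turns the commanded pose from where the row before left it, along the tool's axes as they then stand; what a row does not reach is not made up. A row lasts 1/10 s, in which the tool goes at most 50 mm and 8.59 degrees, less where a joint would pass 70% of its speed; a pose out of reach is approached as far as the arm can. A call is refused whole if a number of a shift passes 0.05 or a number of a turn 0.15, either way. A call with a gripper value outside its range is refused whole. The fingers move at their own pace and stop on an object; "squeeze" is the grip in N (left out, the last holds). Time passes only in rows, so rows that do not move let the fingers close. It gives the time, the measured TCP pose, the force, the opening and the grip force at its end, in the units of the state.
- r.read_state(): the state, without advancing time (a new reading comes with each control period).
- r.camera(name): name is "scene" or "top"; returns the picture (400x640x3 uint8, red, green, blue); there is no depth.
- r.camera_info(name): a dict with "mtx" (3x3 intrinsics, pixels), "k1" (the pictures are not rectified: a ray, as slopes to the right and down, at radius r is drawn at 1 + k1 r^2 times it, then the intrinsics apply), "rvec" (rotation vector, rad) and "tvec" (3), from world to camera coordinates, as OpenCV has them. Camera axes: x right, y down, z forward; pixel columns grow to the right and rows downward; lengths in m; the calibration is good to about 2 mm. A picture is of the moment at which its call begins. camera_info takes no time and is no camera call.
- r.close_job(): hands the job in; it is judged then, once.
Trained networks look in the newest picture that a camera, given by its name, has taken for a name from the list of things; names that differ only in an ending like _2 or _b are one class to them, and where a whole thing is asked for, a point or a joint stands for the part that bears it (a point fixed in the world has none). Each returns a list of dicts, best first, with "conf" (0 to 1); they miss things now and then, are a little off and sometimes report something else, mostly with a low value. They report only what shows in the picture. A call takes as long as a camera call. They do not tell look-alikes from the thing itself.
- r.find_in(camera, query): "bbox" ([left, top, right, bottom] in pixels, round what is visible of it).
- r.place_of(camera, query): "at" ([column, row] in pixels: a listed point, or the origin of a listed thing).
The state is a dict: "time": time; "joint_positions": joint angles; "joint_vel": joint speeds; "joint_torque": joint torques, N m; "ee_pos": TCP position; "eef_rot": TCP orientation; "ft_force": force on the tool from outside, world axes, zero at the start; "torque": the same for the moment, N m; "width": finger opening in m; "grip_force": force on a finger pad.
Only numpy, scipy, OpenCV 4.12 (cv2) and the standard library are available. Lean on these libraries where they do the work, as an engineer would, in place of code of your own. Each camera call takes 0.05 s, during which the arm holds its last target. There are 200 camera calls.

### The job

Put one end of the square silver bar between the jaws of the locking pliers lying on the board, straight and pushed fully home against the throat, then squeeze the two handles together until the resistance peaks and the toggle snaps over, so that the pliers stay locked on the bar when you let go. Silver and toggle are easily bruised, so squeeze by feel: never more than 22 N on the way, and stop the moment it gives, without slamming the handle on to its stop or bearing on it there (10 N at most). Let go, and leave the other things where they lie.

Things in the scene. Friction and masses are not known exactly. Their poses are not given: they have to be found in the camera images.
- pliers: Plain steel locking pliers, 200 mm long, 0.5 kg, lying flat and loose on the board, hinge axes vertical. Origin on the board's top, on the line taken by the axis of a clamped bar; x points along it out of the jaws, z up. Fixed jaw and handle are one piece on the +y side, moving jaw and lever on the -y side. A light spring holds them open until the toggle is past dead centre; then it stays locked.
- throat (a point): Middle of the throat, the flat wall across the bottom of the mouth: x = 20, y = 0 mm in the pliers' frame, 5 mm above the board. A bar that is home butts on it.
- jaw_tip (a point): Tip of the fixed jaw: x = 52, y = 5 mm in the pliers' frame, 18 mm above the board. Both gripping faces run from x = 20 to 52 mm and from 2 to 18 mm above the board; the fixed jaw's is the plane y = +5 mm.
- moving_jaw: The moving jaw; origin on its hinge at x = 0, y = 8 mm in the pliers' frame. Open, its gripping face runs from about y = -7 mm at the throat to y = -10 to -12 mm at the tip (pliers' frame), so the open mouth is about 12 mm wide at the throat and 15 to 17 mm at the tip for the 10 mm bar.
- handle_grip (a point): Place to squeeze on the fixed handle's outer face: x = -72, y = 21 mm in the pliers' frame, 11 mm above the board. That face is the plane y = 21 mm from x = -8 to -118 mm, 0 to 22 mm above the board.
- lever_grip (a point): Place to squeeze on the lever's outer face, 60 mm behind the lever's hinge, 11 mm above the board. Open, it is 68 mm from the fixed handle's outer face, across the pliers. Squeezed here the lever starts at 1 to 4 N, meets the bar, resists more and more to a peak of 7 to 17 N, then less and less, and at dead centre it gives: by itself it goes the last short way on to its firm stop.
- lever: The lever, the moving handle: a steel channel 10 mm thick, 108 mm long, 1 to 21 mm above the board. Origin on its hinge near the moving jaw; its -x axis runs along it to the free end, its outer face is y = -6 mm. Open, it splays about 25 degrees from the fixed handle; on its stop the two are side by side.
- screw: Knurled adjusting screw, 17 mm thick, sticking out 23 mm beyond the end of the fixed handle. Already set for this bar, on some starts tighter, on others looser, which sets the peak of the snap. Leave it.
- square_bar: The bar to be clamped: bright silver, square section 10 x 10 mm, 120 mm long, 125 g, lying on the bench. Origin in the middle of its underside, x along its length; both ends are alike. Home in the jaws, its middle lies 80 mm from the pliers' origin along their x.
- flat_strip: Bystander: flat silver strip 130 x 24 x 4 mm, lying on the bench; origin in the middle of its underside, x along its length.
- round_rod: Bystander: short round silver rod, 8 mm thick, 70 mm long, lying on the bench; x along its length.
- hammer: Bystander: hammer with a wooden handle, lying on the bench; its handle runs to -x.
- bench_block: Bystander: flat square steel bench block, 75 x 75 x 20 mm.
- board: Flat plywood working board, 320 x 220 x 16 mm, 0.95 kg, lying loose on the bench with the pliers on it. Origin in the middle of its underside, x along its length; its top is 16 mm above the bench.
Things that resemble listed ones, but are neither listed nor needed, are in the scene too. What is shaped like the square_bar but blue or yellow is not meant.

How it is judged:
On the way, in this order (a step that is already met when the one before it is completed fails the run):
1. the square bar's end lies straight between the open jaws, home against the throat (x of square_bar in the frame of pliers between 0.0765 and 0.084 m and y of square_bar in the frame of pliers between -0.009 and 0.004 m and angle between the x axis of square_bar and the x axis of pliers, either way round below 0.16 rad and y of lever_grip in the frame of pliers below -0.038 m and z of square_bar in the frame of pliers below 0.005 m), for 0.2 s.
2. the handles have been squeezed until the toggle has snapped over (y of lever_grip in the frame of pliers above -0.0265 m), for 0.2 s.
At the end, for the whole second after the job is handed in: The pliers lie flat on the board, locked (lever past dead centre, its grip place within 1.5 mm of where it lies on its stop), at rest and let go, with the square bar clamped in the jaws: its end within 4 mm of the throat, its axis within 3.5 mm and 0.06 rad of the jaws' line, resting on the board (y of lever_grip in the frame of pliers above -0.0265 m and x of square_bar in the frame of pliers between 0.0765 and 0.084 m and y of square_bar in the frame of pliers between -0.0035 and 0.0035 m and angle between the x axis of square_bar and the x axis of pliers, either way round below 0.06 rad and angle between pliers's own z axis and vertical below 0.05 rad and linear speed of each of square_bar, pliers below 0.01 m/s and z of square_bar in the frame of pliers between -0.005 and 0.005 m and z of pliers in the frame of board between 0.012 and 0.02 m); the robot touches nothing.
It fails at once if the lever handle is pressed with more than 22 N (contact force between the fingers and lever above 22 N).
It fails at once if the lever is still being pressed with more than 10 N after it has given and reached its stop (y of lever_grip in the frame of pliers above -0.0265 m and contact force between the fingers and lever above 10 N).
It fails at once if the strip, the rod, the hammer or the bench block is disturbed (moved more than 25 mm) (distance of any of flat_strip, round_rod, hammer, bench_block from where it was at the start of the episode above 0.025 m).
It also fails if it takes over 69 s, if anything falls off the work surface, if the arm or the gripper's body presses on something with over 40 N, if the wrist force passes 120 N, or if a joint passes its speed limit or range.

## Working session

There is one attempt and no reset: what is moved stays moved. The work goes in short steps, Python scripts to look and compute and a tool call to move; the robot and the scene stay as the last step left them, time stands still between calls to the robot, and variables do not carry over. Pictures are saved under pics/ and viewed, at most 10 in all, crops included, and the job is handed in when it is done.

Besides the shell and the picture viewer there is one more tool, called after ">>>" as a command line: name --argument value ..., lists and objects as JSON in quotes. drive_tool: Moves the arm, as the interface text tells. Its arguments: {"type":"object","properties":{"moves":{"type":"array"},"squeeze":{"type":"number"}},"required":["moves"]}

```bash
mkdir -p pics
cat > h.py <<'E'
import numpy as np, cv2
from bench import r
from scipy.spatial.transform import Rotation as R
def ray(cam,px):
    i=r.camera_info(cam);K=np.array(i['mtx'],float)
    d=np.array([(px[0]-K[0,2])/K[0,0],(px[1]-K[1,2])/K[1,1]]);u=d.copy()
    for _ in range(20): u=d/(1+i['k1']*(u@u))
    Rm=cv2.Rodrigues(np.array(i['rvec'],float))[0];t=np.array(i['tvec'],float).ravel()
    return -Rm.T@t, Rm.T@np.array([u[0],u[1],1])
def at(cam,px,z):
    o,d=ray(cam,px);return o+d*(z-o[2])/d[2]
def proj(cam,P):
    i=r.camera_info(cam);K=np.array(i['mtx'],float)
    Rm=cv2.Rodrigues(np.array(i['rvec'],float))[0];p=Rm@np.array(P)+np.array(i['tvec'],float).ravel()
    u=p[:2]/p[2];u=u*(1+i['k1']*(u@u));return K[:2,:2]@u+K[:2,2]
def shot(cam,name):
    im=r.camera(cam);cv2.imwrite('pics/'+name,cv2.cvtColor(im,cv2.COLOR_RGB2BGR));return im
E
python3 - <<'E'
from h import *
for c in ('top','scene'):
    shot(c,c+'0.png');print(c,ray(c,(320,200)))
    for q,z in (('throat',.021),('jaw_tip',.034),('handle_grip',.027),('lever_grip',.027),('pliers',.016),('moving_jaw',.03),('lever',.027),('screw',.027),('square_bar',0),('flat_strip',0),('round_rod',.004),('hammer',0.01),('bench_block',0),('board',0)):
        print(q,[(np.round(a['at']),round(a['conf'],2),at(c,a['at'],z).round(3)[:2]) for a in r.place_of(c,q)[:4]])
print(r.read_state())
E
```

```text
top (array([ 0.36691593, -0.06921432,  0.87871974]), array([ 0.17211505,  0.00913471, -0.98513141]))
throat [(array([238., 185.]), 0.66, array([0.556, 0.129]))]
jaw_tip [(array([251., 181.]), 0.91, array([0.562, 0.096])), (array([357., 196.]), 0.5, array([ 0.522, -0.145]))]
handle_grip [(array([198., 173.]), 0.57, array([0.585, 0.221]))]
lever_grip [(array([192., 201.]), 0.77, array([0.519, 0.231]))]
pliers [(array([228., 187.]), 0.65, array([0.552, 0.153]))]
moving_jaw [(array([230., 181.]), 0.71, array([0.563, 0.144])), (array([237., 188.]), 0.22, array([0.548, 0.129]))]
lever [(array([362., 158.]), 0.73, array([ 0.612, -0.161]))]
screw [(array([188., 172.]), 0.53, array([0.588, 0.243])), (array([226., 182.]), 0.5, array([0.564, 0.154]))]
square_bar [(array([296., 274.]), 0.78, array([ 0.35 , -0.004])), (array([372., 237.]), 0.71, array([ 0.431, -0.179])), (array([366., 290.]), 0.69, array([ 0.312, -0.161])), (array([360., 107.]), 0.51, array([ 0.752, -0.165]))]
flat_strip [(array([356., 196.]), 0.95, array([ 0.529, -0.147]))]
round_rod [(array([364., 161.]), 0.58, array([ 0.613, -
[... 1985 characters left out ...]
t_positions': array([ 1.31937475,  0.33220324, -0.06474166,  1.46009676,  0.02162381,
        1.34992487, -0.08850416]), 'joint_vel': array([-0.00099994,  0.00074332,  0.00052469, -0.00148253,  0.00033429,
        0.00116355,  0.00090848]), 'joint_torque': array([ 7.92035007e-05, -6.23037457e+01,  2.45772803e-02, -3.90116286e+01,
       -6.11675740e-02,  3.16289195e-02,  2.88959325e-05]), 'ee_pos': array([ 0.14180566, -0.60871494,  0.22257516]), 'eef_rot': array([9.93459732e-01, 1.14183012e-01, 7.44330780e-06, 3.10361019e-05]), 'ft_force': array([ 0.15203621, -0.42317816,  0.6603529 ]), 'torque': array([-0.05647405,  0.00737902,  0.02466791]), 'grip_force': 0.0, 'width': 0.08725001017042809}
```

View pics/top0.png

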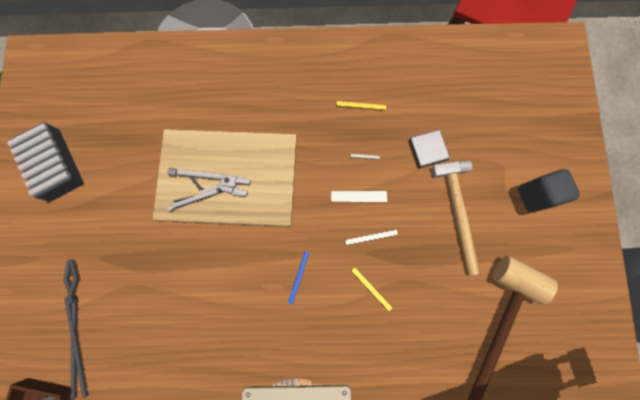

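View pics/scene0.png

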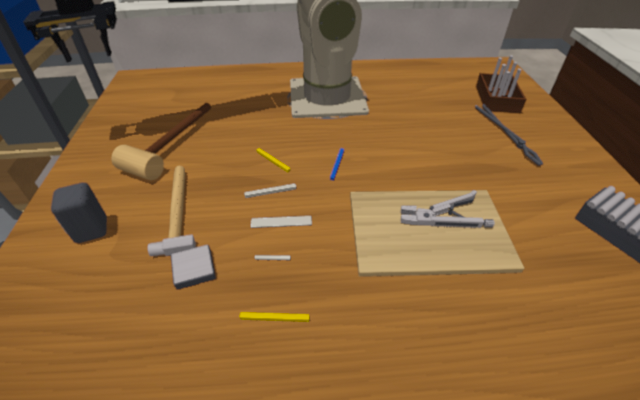

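```bash
cat > fit.py <<'E'
from h import *
from scipy.optimize import least_squares
def crop(im,c0,r0,w,h,k,name,pts=()):
    o=cv2.resize(im[r0:r0+h,c0:c0+w],None,fx=k,fy=k,interpolation=cv2.INTER_CUBIC)[:,:,::-1].copy()
    for p in pts: cv2.circle(o,tuple(int(round(v)) for v in ((p[0]-c0+.5)*k,(p[1]-r0+.5)*k)),2,(0,0,255),-1)
    cv2.imwrite('pics/'+name,o); return o
def W(p,q):
    c,s=np.cos(p[2]),np.sin(p[2]);return [p[0]+c*q[0]-s*q[1],p[1]+s*q[0]+c*q[1],.016+q[2]]
M={'throat':(.02,0,.005),'jaw_tip':(.052,.005,.018),'handle_grip':(-.072,.021,.011),'pliers':(0,0,0),'moving_jaw':(0,.008,.011)}
def fitpl(obs):
    f=lambda p:np.concatenate([(proj(c,W(p,M[q]))-px) for c,q,px in obs])
    return least_squares(f,[.56,.15,-1.5],loss='soft_l1',x_scale=[.01,.01,.1])
def barrect(im,cam,near,z):
    hsv=cv2.cvtColor(im,cv2.COLOR_RGB2HSV);m=((hsv[...,1]<70)&(hsv[...,2]>110)).astype(np.uint8)
    n,l,s,ce=cv2.connectedComponentsWithStats(m);best=None
    for i in range(1,n):
        if s[i,4]>60 and np.hypot(*(ce[i]-near))<12:
            ys,xs=np.nonzero(l==i);P=np.array([at(cam,(x,y),z)[:2] for x,y in zip(xs,ys)])
            e=np.linalg.eigh(np.cov(P.T))[1][:,1];d=(P-P.mean(0))@e
            return P.mean(0),np.arctan2(e[1],e[0]),np.ptp(d),((P.max(0)+P.min(0))/2)
E
python3 - <<'E'
from fit import *
obs=[];ims={}
for c in ('top','scene'):
    ims[c]=r.camera(c)
    for q in M:
        a=[x for x in r.place_of(c,q) if np.linalg.norm(at(c,x['at'],.03)[:2]-[.56,.16])<.1]
        if a: obs.append((c,q,np.array(a[0]['at'])))
s=fitpl(obs);print(s.x,s.fun.round(1).reshape(-1,2).tolist(),[o[:2] for o in obs])
print(barrect(ims['top'],'top',(372,237),.007),barrect(ims['scene'],'scene',(269,190),.007))
p=s.x
pts=[(-.008,.021,.022),(-.118,.021,.022),(.052,.005,.018),(.02,.005,.018),(.02,-.007,.018),(.052,-.011,.018),(-.141,.010,.011),(-.072,-.047,.02)]
a=crop(ims['top'],150,125,155,105,4,'a',[proj('top',W(p,q)) for q in pts])
b=crop(ims['scene'],345,185,155,70,4,'b',[proj('scene',W(p,q)) for q in pts])
cv2.imwrite('pics/c1.png',np.vstack([a[:310],b]))
E
```

```text
[ 0.56078357  0.15194444 -1.66516442] [[-2.0, -2.2], [-1.9, 1.8], [1.3, -0.8], [0.1, 2.1], [-1.0, -3.5], [-3.3, 2.6], [-0.2, 1.2], [-0.9, -1.3], [-0.2, -0.2], [0.6, -5.4]] [('top', 'throat'), ('top', 'jaw_tip'), ('top', 'handle_grip'), ('top', 'pliers'), ('top', 'moving_jaw'), ('scene', 'throat'), ('scene', 'jaw_tip'), ('scene', 'handle_grip'), ('scene', 'pliers'), ('scene', 'moving_jaw')]
(array([ 0.43099321, -0.17596386]), np.float64(1.7480784718103486), np.float64(0.12204175593050852), array([ 0.43088366, -0.17626413])) (array([ 0.43429241, -0.1752423 ]), np.float64(1.7499875386801709), np.float64(0.12061969539737095), array([ 0.43517078, -0.1753796 ]))Traceback (most recent call last):
  File "<stdin>", line 12, in <module>
  File "fit.py", line 6, in crop
    cv2.imwrite('pics/'+name,o); return o
    ~~~~~~~~~~~^^^^^^^^^^^^^^^^
cv2.error: OpenCV(4.12.0) /io/opencv/modules/imgcodecs/src/loadsave.cpp:1051: error: (-2:Unspecified error) could not find a writer for the specified extension in function 'imwrite_'
```

```bash
sed -i "s#cv2.imwrite('pics/'+name,o); return o#return o#" fit.py
python3 - <<'E'
from fit import *
ims={c:cv2.imread(f'pics/{c}0.png')[:,:,::-1] for c in('top','scene')}
p=[0.56078357,0.15194444,-1.66516442]
pts=[(-.008,.021,.022),(-.118,.021,.022),(.052,.005,.018),(.02,.005,.018),(.02,-.007,.018),(.052,-.011,.018),(-.141,.010,.011),(-.072,-.047,.02)]
a=crop(ims['top'],155,160,110,56,7,'a',[proj('top',W(p,q)) for q in pts])
b=crop(ims['scene'],390,185,110,50,7,'b',[proj('scene',W(p,q)) for q in pts])
cv2.imwrite('pics/c1.png',np.vstack([a[:300],b[:300]]))
E
```

```text
(no output)
```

View pics/c1.png

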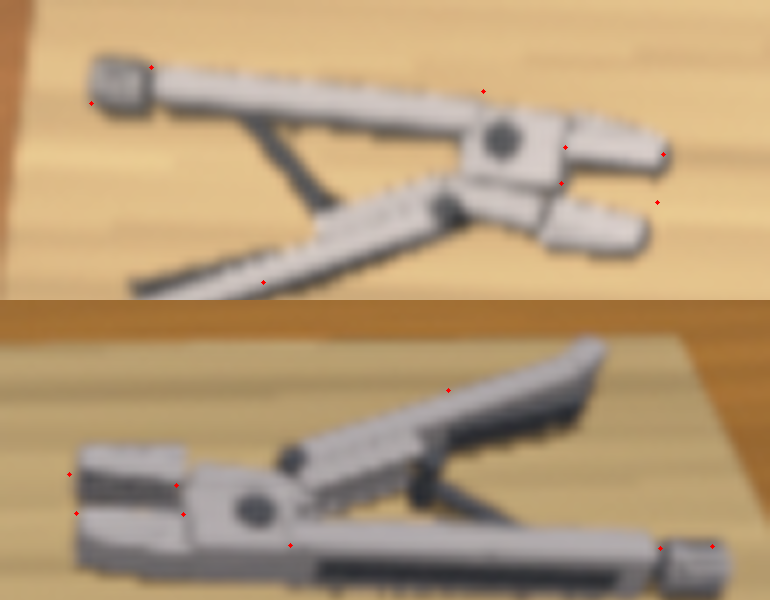

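Run:
```python
from fit import *
E=(-.118,.021,.022);T=(.052,.005,.018);H=(.02,.005,.018);O=(-.01,.021,.022)
hp=[('top',E,(152,68)),('top',O,(475,100)),('top',T,(664,165)),('top',H,(567,153)),('scene',T,(78,513)),('scene',H,(188,517)),('scene',E,(657,552))]
off={'top':(155,160,0),'scene':(390,185,300)}
hp=[(c,q,np.array([off[c][0]+(x+.5)/7-.5,off[c][1]+(y-off[c][2]+.5)/7-.5])) for c,q,(x,y) in hp]
def run(h):
    f=lambda p:np.concatenate([proj(c,W(p,q))-x for c,q,x in h])
    return least_squares(f,[.56,.15,-1.6],loss='soft_l1',x_scale=[.01,.01,.1])
for h in (hp,[x for x in hp if x[0]=='top'],[x for x in hp if x[0]=='scene']):
    s=run(h);print(s.x,s.fun.reshape(-1,2).round(1).tolist())
p=run(hp).x
for c,z,P in(('top',.034,[(557,200),(650,220)]),('scene',.034,[(78,471),(186,477)])):
  for x,y in P:
    w=at(c,(off[c][0]+(x+.5)/7-.5,off[c][1]+(y-off[c][2]+.5)/7-.5),z)[:2]-p[:2]
    C,S=np.cos(p[2]),np.sin(p[2]);print(c,w@[C,S],w@[-S,C])
```

```text
[ 0.55939312  0.15226074 -1.67785735] [[-0.1, -0.2], [0.2, -0.9], [-0.4, -0.8], [-0.4, -0.2], [-0.4, -0.8], [-0.8, -1.1], [0.3, -0.6]]
[ 0.55806604  0.15181689 -1.681558  ] [[0.1, 0.1], [0.4, -0.4], [-0.3, -0.1], [-0.3, 0.4]]
[ 0.56181303  0.15223208 -1.66841443] [[-0.1, 0.2], [-0.5, -0.2], [0.7, -0.1]]
top 0.01984114468406305 -0.011267264566285705
top 0.05090461824806824 -0.01526559500316209
scene 0.049206553969122935 -0.010020592107710464
scene 0.016717497173472203 -0.008336237513920755
```

>>> drive_tool --moves '[[[0.0318,-0.0297,0,0,0,0,0.5],[0.0318,-0.0297,0,0,0,0,0.5],[0.0318,-0.0297,0,0,0,0,0.5],[0.0318,-0.0297,0,0,0,0,0.5],[0.0318,-0.0297,0,0,0,0,0.5],[0.0318,-0.0297,0,0,0,0,0.5],[0.0318,-0.0297,0,0,0,0,0.5],[0.0318,-0.0297,0,0,0,0,0.5],[0.0318,-0.0297,0,0,0,0,0.5],[0.0318,-0.0297,0,0,0,0,0.5]]]'

```text
time: 3.1
ee_pos: [0.3848, -0.2458, 0.2229]
eef_rot: [0.993, 0.114, 0.0, 0.0]
ft_force: [1.3, -0.1, -0.3]
width: 0.0435
grip_force: 0.0
```

>>> drive_tool --moves '[[[0,0,0,0,0,-0.14,0.5],[0,0,0,0,0,-0.14,0.5],[0,0,0,0,0,-0.14,0.5],[0,0,0,0,0,-0.14,0.5],[0,0,0,0,0,-0.14,0.5],[0,0,0,0,0,-0.14,0.5],[0,0,0,0,0,-0.14,0.5],[0,0,0,0,0,-0.14,0.5],[0,0,0,0,0,-0.14,0.5],[0,0,0,0,0,-0.14,0.5]]]'

```text
time: 4.1
ee_pos: [0.3841, -0.2474, 0.2227]
eef_rot: [0.684, 0.729, -0.0, 0.0]
ft_force: [0.2, 0.6, 0.4]
width: 0.0438
grip_force: 0.0
```

```bash
cat >> h.py <<'E'
def to(x,y,z,yaw):
    s=r.read_state();Q=R.from_quat(s['eef_rot']);m=Q.as_matrix()
    yw=np.arctan2(m[1,0],m[0,0]);d=np.array([x,y,z])-s['ee_pos']
    T=R.from_rotvec([0,0,yaw])*R.from_quat([1,0,0,0])
    print('t',round(s['time'],2),'pos',s['ee_pos'].round(4),'yaw',round(yw,4),'w',round(s['width'],4),'f',s['ft_force'].round(1),'g',round(s['grip_force'],1))
    print('now',(m.T@d).round(4),'turn',(Q.inv()*T).as_rotvec().round(4),'after turn',(T.as_matrix().T@d).round(4))
E
python3 -c "
from h import *
to(.4325,-.1757,.12,1.749)"
```

```text
t 4.1 pos [ 0.3841 -0.2474  0.2227] yaw 1.6346 w 0.0438 f [0.2 0.6 0.4] g 0.0
now [0.0685 0.0528 0.1027] turn [ 0.0002  0.0004 -0.1144] after turn [0.062  0.0603 0.1027]
```

>>> drive_tool --moves '[[[0,0,0,0,0,-0.1144,0.5],[0.0155,0.0151,0.04,0,0,0,0.5],[0.0155,0.0151,0.04,0,0,0,0.5],[0.0155,0.0151,0.04,0,0,0,0.5],[0.0155,0.0151,0.04,0,0,0,0.5],[0,0,0,0,0,0,0.5],[0,0,0,0,0,0,0.5]]]'

```text
time: 4.8
ee_pos: [0.4328, -0.1756, 0.0624]
eef_rot: [0.643, 0.766, -0.0, -0.001]
ft_force: [0.3, -0.0, 0.7]
width: 0.0438
grip_force: 0.0
```

```bash
python3 -c "
from fit import *
to(.4325,-.1757,.0045,1.749)
a=r.camera('scene');b=r.camera('top')
cv2.imwrite('pics/c2.png',np.hstack([crop(a,220,150,95,80,4,''),crop(b,325,200,95,80,4,'')]))
"
```

```text
t 4.8 pos [ 0.4328 -0.1756  0.0624] yaw 1.7442 w 0.0438 f [ 0.3 -0.   0.7] g 0.0
now [-0.     -0.0003  0.0579] turn [-0.0009 -0.0009 -0.0048] after turn [ 0.     -0.0003  0.0579]
```

View pics/c2.png

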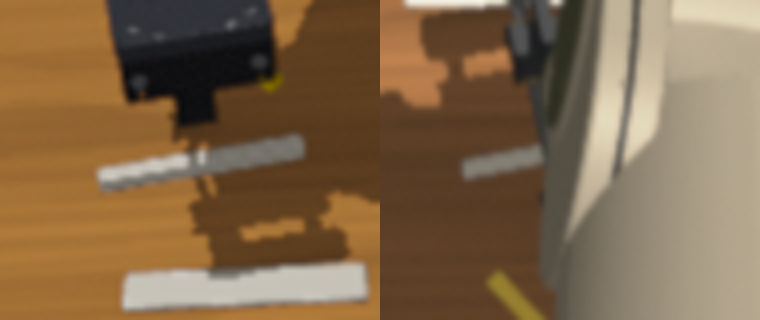

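The gripper stands above the bar (left crop, bar spans x 100–300, fingers around x 195), well inside the opening. Descending and closing.

>>> drive_tool --moves '[[[0,0,0.02,0,0,-0.0048,0.5],[0,0,0.02,0,0,0,0.5],[0,0,0.018,0,0,0,0.5],[0,0,0,0,0,0,0.5],[0,0,0,0,0,0,0.3],[0,0,0,0,0,0,0.2],[0,0,0,0,0,0,0.0],[0,0,0,0,0,0,0.0],[0,0,0,0,0,0,0.0],[0,0,0,0,0,0,0.0]]]' --squeeze 15

```text
time: 5.9
ee_pos: [0.433, -0.1761, 0.0048]
eef_rot: [0.642, 0.767, -0.0, 0.0]
ft_force: [-1.6, 0.1, 4.8]
width: 0.0101
grip_force: 15.0
```

>>> drive_tool --moves '[[[0,0,-0.025,0,0,0,0],[0,0,-0.025,0,0,0,0],[0,0,-0.025,0,0,0.14,0],[0,0,0,0,0,0.1434,0],[0,0,0,0,0,0,0]]]'

```text
time: 6.4
ee_pos: [0.4333, -0.176, 0.08]
eef_rot: [0.744, 0.668, 0.0, 0.001]
ft_force: [1.0, -0.7, -1.5]
width: 0.01
grip_force: 15.0
```

```bash
python3 -c "
from fit import *
to(.543,.023,.06,1.4656)
"
```

```text
t 6.4 pos [ 0.4333 -0.176   0.08  ] yaw 1.4623 w 0.01 f [ 1.  -0.7 -1.5] g 15.0
now [0.2097 0.0875 0.02  ] turn [ 0.001   0.0006 -0.0033] after turn [0.2094 0.0882 0.02  ]
```

>>> drive_tool --moves '[[[0.035,0.0147,0,0,0,-0.0033,0],[0.035,0.0147,0,0,0,0,0],[0.035,0.0147,0,0,0,0,0],[0.035,0.0147,0,0,0,0,0],[0.035,0.0147,0,0,0,0,0],[0.0344,0.0147,0,0,0,0,0],[0,0,0.03,0,0,0,0],[0,0,0.023,0,0,0,0],[0,0,0,0,0,0,0],[0,0,0,0,0,0,0]]]'

```text
time: 7.4
ee_pos: [0.5419, 0.0233, 0.0264]
eef_rot: [0.742, 0.671, -0.0, -0.001]
ft_force: [-0.6, 0.1, -1.2]
width: 0.0101
grip_force: 15.0
```

```bash
python3 -c "
from fit import *
to(.543,.023,.0218,1.4656)
a=r.camera('scene');b=r.camera('top')
A=crop(a,345,180,160,75,5,'');B=crop(b,180,155,160,45,5,'')
cv2.imwrite('pics/c3.png',np.vstack([A,B]))
"
```

```text
t 7.4 pos [0.5419 0.0233 0.0264] yaw 1.4704 w 0.0101 f [-0.6  0.1 -1.2] g 15.0
now [-0.0002  0.0011  0.0046] turn [-0.0014 -0.0002  0.0048] after turn [-0.0002  0.0011  0.0046]
```

View pics/c3.png

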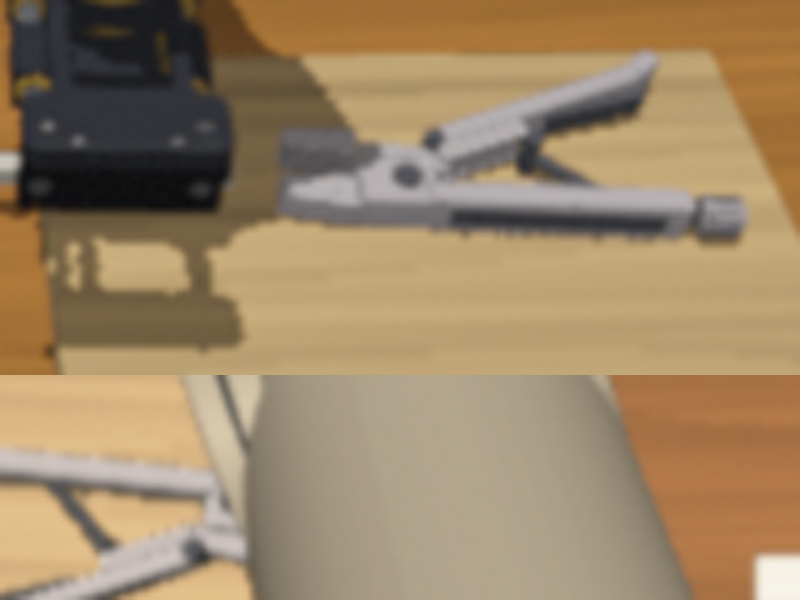

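Only the tail of the bar shows (crop px ~10,168); the gripper hides its front. I'll set the bar down here, back off for a clear look, and regrasp it.

>>> drive_tool --moves '[[[0,0,0.0052,0,0,0,0],[0,0,0,0,0,0,0],[0,0,0,0,0,0,0.15],[0,0,0,0,0,0,0.3],[0,0,0,0,0,0,0.3],[0,0,-0.04,0,0,0,0.3],[0,0,-0.04,0,0,0,0.3],[-0.05,0,-0.02,0,0,0,0.3],[-0.05,0,0,0,0,0,0.3],[-0.05,0,0,0,0,0,0.3]]]'

```text
time: 8.5
ee_pos: [0.5276, -0.124, 0.1212]
eef_rot: [0.742, 0.67, 0.0, 0.001]
ft_force: [0.1, -0.6, -0.8]
width: 0.0258
grip_force: 0.0
```

>>> drive_tool --moves '[[[-0.05,0,0,0,0,0,0.3],[0,0,0,0,0,0,0.3]]]'

```text
time: 8.7
ee_pos: [0.5203, -0.1806, 0.1198]
eef_rot: [0.746, 0.666, -0.001, 0.001]
ft_force: [0.8, 0.5, -0.0]
width: 0.0259
grip_force: 0.0
```

```bash
python3 -c "
from fit import *
to(.543,.023,.0218,1.4656)
a=r.camera('scene');b=r.camera('top')
A=crop(a,345,185,114,42,7,'');B=crop(b,185,160,114,42,7,'')
cv2.imwrite('pics/c4.png',np.vstack([A,B]))
"
```

```text
t 8.7 pos [ 0.5203 -0.1806  0.1198] yaw 1.4575 w 0.0259 f [ 0.8  0.5 -0. ] g 0.0
now [ 0.2051 -0.0005  0.0973] turn [-0.0004  0.0033 -0.0081] after turn [0.2048 0.0012 0.098 ]
```

View pics/c4.png

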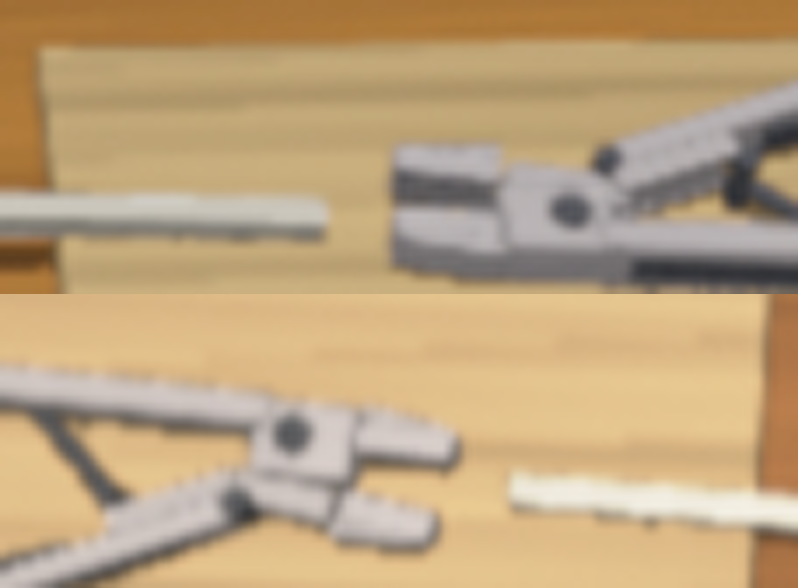

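Run:
```python
from fit import *
off={'top':(185,160,294),'scene':(345,185,0)}
def w(c,x,y,z): return at(c,(off[c][0]+(x+.5)/7-.5,off[c][1]+(y-off[c][2]+.5)/7-.5),z)[:2]
yaw={}
p0=np.array([.5597,.152]);th=-1.676
X=np.array([np.cos(th),np.sin(th)]);Y=np.array([-X[1],X[0]])
f=lambda v:((v-p0)@np.array([X,Y]).T*1000).round(1)
for c,L in {'top':dict(barend=(512,486,.026),barfar=(785,511,.026),tipF=(457,459,.034),thrF=(356,452,.034),tipM=(437,510,.034),thrM=(345,488,.034)),
 'scene':dict(barend=(327,211,.026),barfar=(5,208,.026),tipF=(394,209,.034),thrF=(502,214,.034),tipM=(394,172,.034),thrM=(500,180,.034))}.items():
    P={k:w(c,*v) for k,v in L.items()}
    print(c,{k:f(v).tolist() for k,v in P.items()})
    b=P['barend']-P['barfar'];print('bar yaw',np.arctan2(b[1],b[0]),'end',P['barend'])
im={c:r.camera(c) for c in off}
print(barrect(im['top'],'top',(270,188),.024),barrect(im['scene'],'scene',(365,214),.024))
```

```text
top {'barend': [71.3, -2.9], 'barfar': [161.6, -3.8], 'tipF': [54.0, 2.9], 'thrF': [20.7, 2.5], 'tipM': [49.5, -14.5], 'thrM': [18.7, -9.7]}
bar yaw 1.4563919612463563 end [0.54927939 0.08135697]
scene {'barend': [68.9, -0.9], 'barfar': [166.2, 0.1], 'tipF': [50.7, 5.3], 'thrF': [18.6, 6.6], 'tipM': [48.7, -10.0], 'thrM': [17.0, -7.4]}
bar yaw 1.4764414999999218 end [0.55155089 0.08355243]
None (array([0.54571373, 0.02213813]), np.float64(1.4672956835168143), np.float64(0.12116105894087956), array([0.54548861, 0.02338375]))
```

```bash
python3 -c "
from fit import *
to(.5393,-.0066,.0210,1.470)
"
```

```text
t 8.9 pos [ 0.5225 -0.1707  0.12  ] yaw 1.4695 w 0.026 f [-0.3 -0.2 -0.4] g 0.0
now [1.649e-01 1.000e-04 9.910e-02] turn [ 0.0003 -0.0005 -0.0005] after turn [0.165  0.0002 0.099 ]
```

>>> drive_tool --moves '[[[0.041,0,0,0,0,0,0.3],[0.041,0,0,0,0,0,0.3],[0.041,0,0.0,0,0,0,0.3],[0.042,0,0.03,0,0,0,0.3],[0,0,0.03,0,0,0,0.3],[0,0,0,0,0,0,0.3],[0,0,0,0,0,0,0.3]]]'

```text
time: 9.6
ee_pos: [0.5389, -0.0088, 0.0613]
eef_rot: [0.742, 0.67, -0.0, -0.0]
ft_force: [-0.5, -0.3, 0.5]
width: 0.0262
grip_force: 0.0
```

```bash
python3 -c "
from fit import *
to(.5393,-.0066,.0210,1.470)
"
```

```text
t 9.6 pos [ 0.5389 -0.0088  0.0613] yaw 1.469 w 0.0262 f [-0.5 -0.3  0.5] g 0.0
now [0.0023 0.0002 0.0403] turn [-0.0007  0.     -0.001 ] after turn [0.0023 0.0002 0.0403]
```

>>> drive_tool --moves '[[[0.002,0,0.02,0,0,0,0.3],[0,0,0.02,0,0,0,0.3],[0,0,0,0,0,0,0.3],[0,0,0,0,0,0,0.2],[0,0,0,0,0,0,0.1],[0,0,0,0,0,0,0.0],[0,0,0,0,0,0,0.0],[0,0,-0.0008,0,0,0,0.0],[0,0,0,0,0,0,0.0]]]' --squeeze 15

```text
time: 10.5
ee_pos: [0.5396, -0.0074, 0.0221]
eef_rot: [0.743, 0.67, 0.0, 0.0]
ft_force: [0.8, -1.0, 3.7]
width: 0.0098
grip_force: 15.0
```

>>> drive_tool --moves '[[[0.01,0,0,0,0,0,0],[0.01,0,0,0,0,0,0],[0.005,0,0,0,0,0,0],[0.005,0,0,0,0,0,0],[0.005,0,0,0,0,0,0],[0.003,0,0,0,0,0,0],[0,0,0,0,0,0,0]]]'

```text
time: 11.2
ee_pos: [0.5436, 0.0298, 0.0222]
eef_rot: [0.743, 0.67, -0.0, 0.001]
ft_force: [0.2, -2.9, 6.9]
width: 0.0094
grip_force: 15.0
```

```bash
python3 -c "
from fit import *
to(.5393,-.0066,.0210,1.470)
a=r.camera('scene');b=r.camera('top')
A=crop(a,345,185,114,42,7,'');B=crop(b,185,160,114,42,7,'')
cv2.imwrite('pics/c5.png',np.vstack([A,B]))
"
```

```text
t 11.2 pos [0.5436 0.0298 0.0222] yaw 1.4675 w 0.0094 f [ 0.2 -2.9  6.9] g 15.0
now [-0.0367 -0.0005  0.0012] turn [ 0.0009  0.0013 -0.0025] after turn [-0.0367 -0.0006  0.0012]
```

View pics/c5.png

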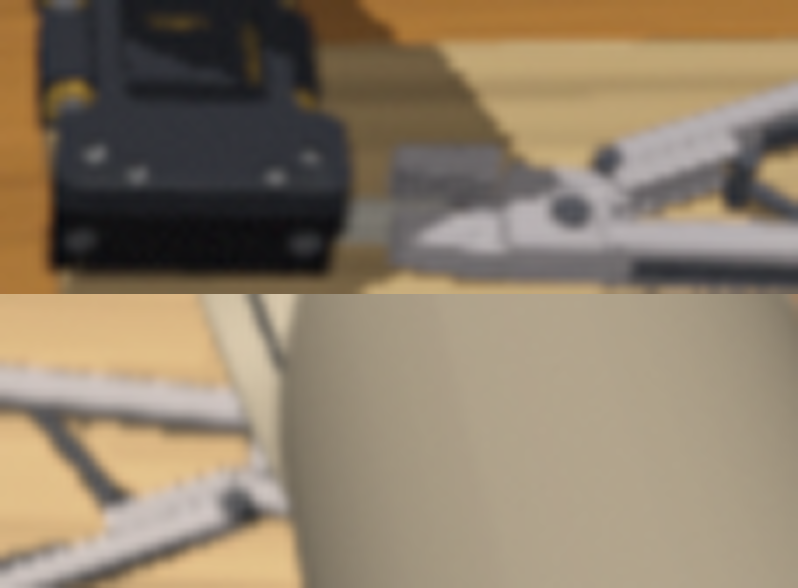

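The bar has entered the mouth (crop px 395,215) and the pliers have not moved. It drags on the board a little, so I lift slightly and go on gently.

>>> drive_tool --moves '[[[0,0,-0.0008,0,0,0,0],[0.003,0,0,0,0,0,0],[0.003,0,0,0,0,0,0],[0.002,0,0,0,0,0,0],[0.001,0,0,0,0,0,0],[0,0,0,0,0,0,0]]]'

```text
time: 11.9
ee_pos: [0.5439, 0.04, 0.0223]
eef_rot: [0.742, 0.67, 0.0, -0.0]
ft_force: [0.5, 0.8, -0.8]
width: 0.0098
grip_force: 15.0
```

>>> drive_tool --moves '[[[0.001,0,0,0,0,0,0],[0.001,0,0,0,0,0,0],[0,0,0,0,0,0,0]]]'

```text
time: 12.2
ee_pos: [0.5442, 0.0416, 0.0224]
eef_rot: [0.742, 0.67, 0.0, -0.0]
ft_force: [-0.6, -0.0, -0.4]
width: 0.0097
grip_force: 15.0
```

>>> drive_tool --moves '[[[0.001,0,0,0,0,0,0],[0.001,0,0,0,0,0,0],[0,0,0,0,0,0,0]]]'

```text
time: 12.5
ee_pos: [0.5443, 0.0426, 0.0223]
eef_rot: [0.743, 0.67, -0.0, 0.0]
ft_force: [-0.4, -4.1, -0.6]
width: 0.0097
grip_force: 15.0
```

>>> drive_tool --moves '[[[0.001,0,0,0,0,0,0],[0.001,0,0,0,0,0,0],[0,0,0,0,0,0,0],[0,0,0,0,0,0,0]]]'

```text
time: 12.9
ee_pos: [0.5446, 0.0453, 0.0224]
eef_rot: [0.743, 0.67, -0.0, 0.0]
ft_force: [-0.5, -4.6, -1.5]
width: 0.0098
grip_force: 15.0
```

>>> drive_tool --moves '[[[0,0,0.0008,0,0,0,0],[0,0,0,0,0,0,0.1],[0,0,0,0,0,0,0.2],[0,0,0,0,0,0,0.3],[0,0,-0.03,0,0,0,0.3],[0,0,-0.04,0,0,0,0.3],[-0.05,0,-0.04,0,0,0,0.6],[-0.05,0,0,0,0,0,0.8],[-0.05,0,0,0,0,0,1.0],[-0.05,0,0,0,0,0,1.0]]]'

```text
time: 13.9
ee_pos: [0.5254, -0.1437, 0.1235]
eef_rot: [0.742, 0.67, 0.001, 0.001]
ft_force: [1.3, 0.4, -0.5]
width: 0.0503
grip_force: 0.0
```

```bash
python3 -c "
from fit import *
a=r.camera('scene');b=r.camera('top')
A=crop(a,390,185,114,42,7,'');B=crop(b,160,160,114,42,7,'')
cv2.imwrite('pics/c6.png',np.vstack([A,B]))
"
```

```text
(no output)
```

View pics/c6.png

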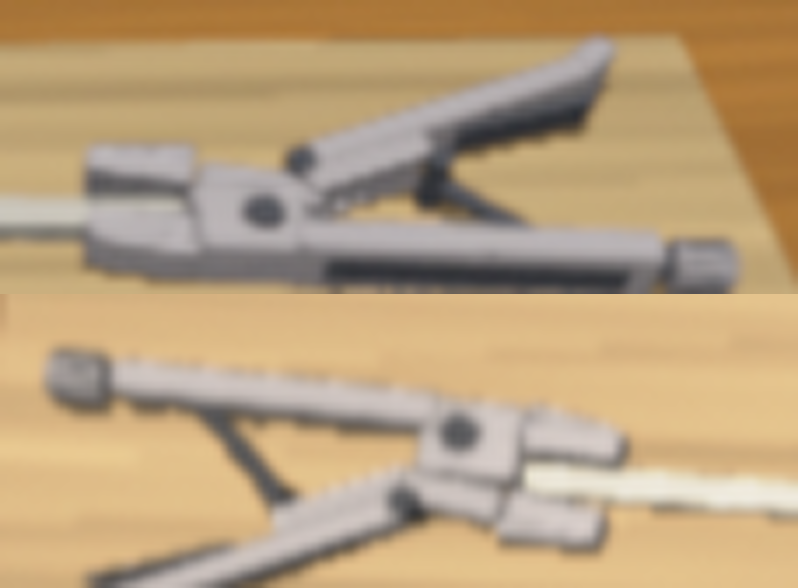

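The bar sits home against the throat and straight in the jaws (top crop px 525,478); the pliers are open. Now to the handles.

```bash
python3 -c "
from fit import *
to(.5508,.2262,.10,1.4676)
"
```

```text
t 14.0 pos [ 0.524  -0.1502  0.1227] yaw 1.4584 w 0.0582 f [ 0.4  0.5 -0.7] g 0.0
now [ 0.3771 -0.0156  0.0217] turn [ 0.0001  0.0025 -0.0092] after turn [ 0.3772 -0.0121  0.0227]
```

>>> drive_tool --moves '[[[0.047,-0.0015,0,0,0,0,1],[0.047,-0.0015,0,0,0,0,1],[0.047,-0.0015,0,0,0,0,1],[0.047,-0.0015,0,0,0,0,1],[0.047,-0.0015,0,0,0,0,1],[0.047,-0.0015,0,0,0,0,1],[0.047,-0.0015,0,0,0,0,1],[0.047,-0.0015,0,0,0,0,1],[0,0,0,0,0,0,1],[0,0,0,0,0,0,1]]]'

```text
time: 15.0
ee_pos: [0.5511, 0.235, 0.1226]
eef_rot: [0.741, 0.671, 0.0, -0.001]
ft_force: [0.6, -0.9, 0.1]
width: 0.087
grip_force: 0.0
```

```bash
python3 -c "
from fit import *
to(.5508,.2262,.06,1.4676)
"
```

```text
t 15.0 pos [0.5511 0.235  0.1226] yaw 1.4714 w 0.087 f [ 0.6 -0.9  0.1] g 0.0
now [-0.0088  0.0006  0.0626] turn [-0.0006 -0.0011  0.0038] after turn [-0.0088  0.0006  0.0626]
```

>>> drive_tool --moves '[[[-0.0088,0.0006,0.025,0,0,0.0038,1],[0,0,0.025,0,0,0,1],[0,0,0.024,0,0,0,1],[0,0,0,0,0,0,1],[0,0,0,0,0,0,1]]]'

```text
time: 15.5
ee_pos: [0.5518, 0.223, 0.0493]
eef_rot: [0.744, 0.668, -0.0, -0.0]
ft_force: [0.3, 0.1, 0.3]
width: 0.0871
grip_force: 0.0
```

```bash
python3 -c "
from fit import *
to(.5508,.2262,.022,1.4676)
a=r.camera('scene');b=r.camera('top')
A=crop(a,390,175,114,60,6,'');B=crop(b,150,160,114,38,6,'')
cv2.imwrite('pics/c7.png',np.vstack([A,B]))
"
```

```text
t 15.5 pos [0.5518 0.223  0.0493] yaw 1.4628 w 0.0871 f [0.3 0.1 0.3] g 0.0
now [ 0.0031 -0.0014  0.0273] turn [-0.0002  0.0002 -0.0048] after turn [ 0.0031 -0.0013  0.0273]
```

View pics/c7.png

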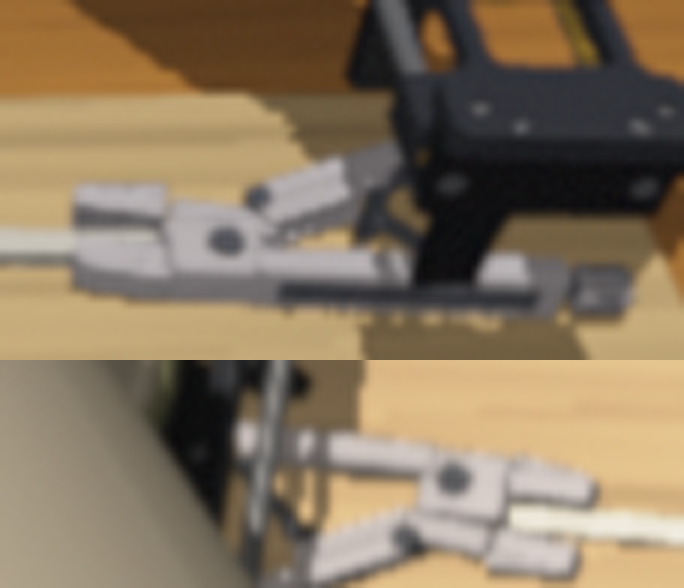

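```bash
python3 -c "
from fit import *
s=r.read_state();m=R.from_quat(s['eef_rot']).as_matrix()
print(s['ee_pos'],s['width'])
for d in (.0436,.0586,-.0436,-.0586):
  for e in (-.0095,.0095):
    P=s['ee_pos']+m@[e,d,0]
    a=(proj('scene',P)-[390,175]+.5)*6; b=(proj('top',P)-[150,160]+.5)*6+[0,360]
    print(d,e,a.round(),b.round())
for p in ([.5575,.1552,-1.674],[.5605,.1548,-1.676]):
  for q in ((-.072,.021,.022),(-.072,.011,.022),(.052,.005,.018),(-.118,.021,.022)):
    print(q,((proj('scene',W(p,q))-[390,175]+.5)*6).round(),((proj('top',W(p,q))-[150,160]+.5)*6+[0,360]).round())
"
```

```text
[0.55255521 0.22379906 0.05044971] 0.08704335044795287
0.0436 -0.0095 [416. 263.] [300. 400.]
0.0436 0.0095 [472. 264.] [250. 396.]
0.0586 -0.0095 [427. 297.] [305. 362.]
0.0586 0.0095 [484. 298.] [256. 358.]
-0.0436 -0.0095 [359.  86.] [265. 628.]
-0.0436 0.0095 [411.  87.] [215. 624.]
-0.0586 -0.0095 [350.  58.] [259. 668.]
-0.0586 0.0095 [401.  59.] [209. 664.]
(-0.072, 0.021, 0.022) [439. 266.] [270. 433.]
(-0.072, 0.011, 0.022) [432. 244.] [266. 458.]
(0.052, 0.005, 0.018) [ 72. 234.] [589. 502.]
(-0.118, 0.021, 0.022) [571. 267.] [152. 423.]
(-0.072, 0.021, 0.022) [441. 272.] [272. 425.]
(-0.072, 0.011, 0.022) [434. 251.] [268. 450.]
(0.052, 0.005, 0.018) [ 73. 240.] [590. 494.]
(-0.118, 0.021, 0.022) [573. 274.] [153. 415.]
```

Both fingers stand outside the handles: front finger tip at crop (450,290) outside the fixed handle's edge (y≈278), the rear one beyond the lever. Lowering with force checks.

>>> drive_tool --moves '[[[0.002,-0.001,0.01,0,0,-0.003,1],[0,0,0.006,0,0,0,1],[0,0,0,0,0,0,1]]]'

```text
time: 15.9
ee_pos: [0.5502, 0.2257, 0.0319]
eef_rot: [0.743, 0.67, -0.001, -0.0]
ft_force: [0.3, 0.1, -0.1]
width: 0.0871
grip_force: 0.0
```

>>> drive_tool --moves '[[[0,0,0.006,0,0,0,1],[0,0,0.005,0,0,0,1],[0,0,0,0,0,0,1]]]'

```text
time: 16.2
ee_pos: [0.5504, 0.2256, 0.021]
eef_rot: [0.743, 0.67, -0.001, -0.0]
ft_force: [0.2, -0.3, -0.8]
width: 0.087
grip_force: 0.0
```

>>> drive_tool --moves '[[[0,0,0,0,0,0,0.95],[0,0,0,0,0,0,0.9],[0,0,0,0,0,0,0.87],[0,0,0,0,0,0,0.85],[0,0,0,0,0,0,0.85]]]' --squeeze 6

```text
time: 16.7
ee_pos: [0.5513, 0.2259, 0.0221]
eef_rot: [0.743, 0.669, 0.0, 0.0]
ft_force: [2.1, 0.6, -0.7]
width: 0.0744
grip_force: 1.0
```

>>> drive_tool --moves '[[[0,0,0,0,0,0,0.84],[0,0,0,0,0,0,0.83],[0,0,0,0,0,0,0.82],[0,0,0,0,0,0,0.82]]]'

```text
time: 17.1
ee_pos: [0.5512, 0.226, 0.0221]
eef_rot: [0.743, 0.67, 0.0, 0.0]
ft_force: [3.3, 1.6, -0.5]
width: 0.0714
grip_force: 4.0
```

>>> drive_tool --moves '[[[0,0.001,0,0,0,0,0.82],[0,0.001,0,0,0,0,0.82],[0,0.0005,0,0,0,0,0.82],[0,0,0,0,0,0,0.82]]]'

```text
time: 17.5
ee_pos: [0.5526, 0.2258, 0.0216]
eef_rot: [0.743, 0.67, -0.001, -0.0]
ft_force: [-3.7, 1.0, 1.9]
width: 0.0715
grip_force: 1.4
```

>>> drive_tool --moves '[[[0,-0.001,0,0,0,0,0.82],[0,0.0004,0,0,0,0,0.81],[0,0.0004,0,0,0,0,0.8],[0,0,0,0,0,0,0.8]]]' --squeeze 12

```text
time: 17.9
ee_pos: [0.5532, 0.2256, 0.0218]
eef_rot: [0.743, 0.669, 0.0, 0.0]
ft_force: [-2.2, 0.2, 0.8]
width: 0.0693
grip_force: 0.9
```

>>> drive_tool --moves '[[[0,0.0004,0,0,0,0,0.79],[0,0.0004,0,0,0,0,0.78],[0,0.0004,0,0,0,0,0.77],[0,0,0,0,0,0,0.77]]]'

```text
time: 18.3
ee_pos: [0.5544, 0.2255, 0.0219]
eef_rot: [0.743, 0.669, 0.0, 0.0]
ft_force: [-1.8, 1.1, 0.4]
width: 0.0674
grip_force: 0.9
```

>>> drive_tool --moves '[[[0,0,0,0,0,0,0.76],[0,0.0002,0,0,0,0,0.75],[0,0.0003,0,0,0,0,0.74],[0,0,0,0,0,0,0.74]]]'

```text
time: 18.7
ee_pos: [0.5548, 0.2255, 0.0219]
eef_rot: [0.743, 0.67, -0.0, 0.0]
ft_force: [-1.3, 1.1, 0.3]
width: 0.0648
grip_force: 1.6
```

>>> drive_tool --moves '[[[0,0.0003,0,0,0,0,0.73],[0,0.0004,0,0,0,0,0.72],[0,0.0004,0,0,0,0,0.71],[0,0,0,0,0,0,0.71]]]'

```text
time: 19.1
ee_pos: [0.556, 0.2254, 0.0219]
eef_rot: [0.743, 0.669, 0.0, 0.0]
ft_force: [-2.7, 0.7, 1.0]
width: 0.0624
grip_force: 5.7
```

>>> drive_tool --moves '[[[0,0,0,0,0,0,0.7],[0,0.0003,0,0,0,0,0.69],[0,0.0003,0,0,0,0,0.68],[0,0,0,0,0,0,0.68]]]' --squeeze 15

```text
time: 19.5
ee_pos: [0.5569, 0.2252, 0.022]
eef_rot: [0.743, 0.669, 0.0, 0.0]
ft_force: [1.5, 1.1, -0.6]
width: 0.0592
grip_force: 9.7
```

>>> drive_tool --moves '[[[0,0.0003,0,0,0,0,0.67],[0,0.0004,0,0,0,0,0.66],[0,0,0,0,0,0,0.66]]]'

```text
time: 19.8
ee_pos: [0.5574, 0.2252, 0.022]
eef_rot: [0.743, 0.669, 0.0, 0.0]
ft_force: [0.2, 1.4, -0.2]
width: 0.0577
grip_force: 10.4
```

>>> drive_tool --moves '[[[0,0.0004,0,0,0,0,0.65],[0,0.0004,0,0,0,0,0.64],[0,0,0,0,0,0,0.64]]]'

```text
time: 20.1
ee_pos: [0.5582, 0.2251, 0.022]
eef_rot: [0.743, 0.669, 0.0, 0.0]
ft_force: [2.3, 0.9, 0.0]
width: 0.0559
grip_force: 10.3
```

>>> drive_tool --moves '[[[0,0.0004,0,0,0,0,0.63],[0,0.0004,0,0,0,0,0.62],[0,0,0,0,0,0,0.62]]]'

```text
time: 20.4
ee_pos: [0.559, 0.225, 0.022]
eef_rot: [0.743, 0.669, 0.0, 0.0]
ft_force: [1.9, 1.3, 0.2]
width: 0.0545
grip_force: 9.5
```

>>> drive_tool --moves '[[[0,0.0005,0,0,0,0,0.61],[0,0.0005,0,0,0,0,0.6],[0,0,0,0,0,0,0.6]]]' --squeeze 10

```text
time: 20.7
ee_pos: [0.56, 0.2249, 0.022]
eef_rot: [0.743, 0.669, 0.0, 0.0]
ft_force: [1.3, 0.5, 2.7]
width: 0.0525
grip_force: 7.6
```

>>> drive_tool --moves '[[[0,0.0005,0,0,0,0,0.59],[0,0.0004,0,0,0,0,0.582],[0,0,0,0,0,0,0.582]]]' --squeeze 9

```text
time: 21.0
ee_pos: [0.5608, 0.2248, 0.0219]
eef_rot: [0.743, 0.669, 0.0, 0.0]
ft_force: [1.6, 0.2, 1.5]
width: 0.0509
grip_force: 5.3
```

>>> drive_tool --moves '[[[0,0.0003,0,0,0,0,0.575],[0,0.0003,0,0,0,0,0.568],[0,0,0,0,0,0,0.568]]]' --squeeze 7

```text
time: 21.3
ee_pos: [0.5615, 0.2247, 0.0219]
eef_rot: [0.743, 0.669, 0.0, 0.0]
ft_force: [1.4, -0.2, 2.1]
width: 0.0496
grip_force: 3.7
```

>>> drive_tool --moves '[[[0,0.0003,0,0,0,0,0.561],[0,0,0,0,0,0,0.561]]]' --squeeze 6

```text
time: 21.5
ee_pos: [0.5618, 0.2247, 0.0219]
eef_rot: [0.743, 0.669, 0.0, 0.0]
ft_force: [2.6, 0.7, 3.2]
width: 0.0492
grip_force: 3.0
```

>>> drive_tool --moves '[[[0,0.0003,0,0,0,0,0.555],[0,0,0,0,0,0,0.555]]]'

```text
time: 21.7
ee_pos: [0.562, 0.2246, 0.0219]
eef_rot: [0.743, 0.669, 0.0, 0.0]
ft_force: [2.5, 0.3, 2.3]
width: 0.0484
grip_force: 2.3
```

>>> drive_tool --moves '[[[0,0.0003,0,0,0,0,0.549],[0,0,0,0,0,0,0.549]]]'

```text
time: 21.9
ee_pos: [0.5623, 0.2246, 0.0219]
eef_rot: [0.743, 0.669, 0.0, 0.0]
ft_force: [3.1, -0.8, 1.6]
width: 0.0478
grip_force: 1.6
```

>>> drive_tool --moves '[[[0,0.0003,0,0,0,0,0.543],[0,0,0,0,0,0,0.543]]]'

```text
time: 22.1
ee_pos: [0.5626, 0.2246, 0.0219]
eef_rot: [0.743, 0.669, 0.0, 0.0]
ft_force: [2.2, -0.8, 2.8]
width: 0.0471
grip_force: 1.6
```

>>> drive_tool --moves '[[[0,0.0003,0,0,0,0,0.537],[0,0,0,0,0,0,0.537]]]'

```text
time: 22.3
ee_pos: [0.5628, 0.2245, 0.0219]
eef_rot: [0.743, 0.669, -0.0, 0.0]
ft_force: [3.2, -1.2, 1.5]
width: 0.047
grip_force: 1.6
```

>>> drive_tool --moves '[[[0,0.0003,0,0,0,0,0.531],[0,0,0,0,0,0,0.531]]]'

```text
time: 22.5
ee_pos: [0.5631, 0.2245, 0.0219]
eef_rot: [0.743, 0.669, -0.0, 0.0]
ft_force: [2.6, -1.2, 2.5]
width: 0.0462
grip_force: 3.5
```

>>> drive_tool --moves '[[[0,0.0003,0,0,0,0,0.525],[0,0,0,0,0,0,0.525]]]'

```text
time: 22.7
ee_pos: [0.5632, 0.2245, 0.0219]
eef_rot: [0.743, 0.669, -0.0, 0.0]
ft_force: [1.6, -1.3, 2.3]
width: 0.0461
grip_force: 6.0
```

The grip force peaked at about 10.4 N, fell to 1.6 N, then rose at 46 mm. That is the stop, so I open.

>>> drive_tool --moves '[[[0,0,0,0,0,0,0.56],[0,0,0,0,0,0,0.65],[0,0,0,0,0,0,0.75],[0,0,0,0,0,0,0.75],[0,0,-0.02,0,0,0,0.75],[0,0,-0.04,0,0,0,0.75],[0,0,-0.04,0,0,0,0.75],[-0.04,-0.03,-0.02,0,0,0,0.75],[-0.04,-0.03,0,0,0,0,0.75],[-0.04,-0.03,0,0,0,0,0.75]]]'

```text
time: 23.7
ee_pos: [0.4628, 0.1164, 0.1406]
eef_rot: [0.743, 0.67, 0.0, 0.0]
ft_force: [0.2, -0.8, 1.9]
width: 0.0654
grip_force: 0.0
```

>>> drive_tool --moves '[[[-0.05,0,0,0,0,0,0.75],[-0.05,0,0,0,0,0,0.75],[-0.05,0,0,0,0,0,0.75],[-0.05,0,0,0,0,0,0.75],[-0.05,0,0,0,0,0,0.75],[0,0,0,0,0,0,0.75]]]'

```text
time: 24.3
ee_pos: [0.4363, -0.1381, 0.1403]
eef_rot: [0.746, 0.666, -0.001, 0.0]
ft_force: [-1.4, 1.9, -0.5]
width: 0.0654
grip_force: 0.0
```

```bash
python3 -c "
from fit import *
a=r.camera('scene');b=r.camera('top')
A=crop(a,345,180,160,60,5,'');B=crop(b,160,155,160,55,5,'')
cv2.imwrite('pics/c8.png',np.vstack([A,B]))
"
```

```text
(no output)
```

View pics/c8.png

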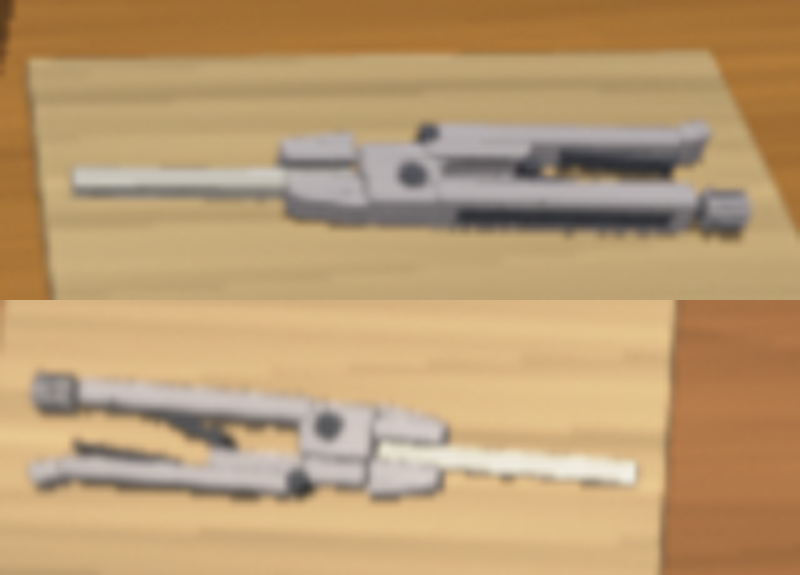

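The handles lie side by side and locked. The bar is clamped straight, with its end at the throat (top crop px 380,450), and nothing else was touched.

```bash
python3 -c "
from bench import r
print(r.close_job())"
```

```text
the job is handed in; nothing more can be done
None
```

The square bar is clamped home in the pliers and the toggle is locked: the measured grip force peaked at about 10.4 N and was 6 N on the stop. I let go, kept clear of the other things, and handed the job in at about 24 s; the hand-in returned no verdict.

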